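# Gather the caps in the tote's blue corner

### The arm

A 6-joint arm with a two-finger parallel gripper is mounted at the origin on the work surface. World frame = base frame: x ahead of the robot, y to its left, z up, the work surface at z = 0. Lengths are in m, angles in rad, forces in N, time in s.
With the tool pointing down it reaches from about 0.325 to 0.85 m from the base axis. Payload 15.5 kg.
Tool frame: the origin (TCP) lies between the finger pads; the fingertips stand 19 mm ahead of it and the grasp point (between the pads) is the TCP (manip.tips_ahead is the distance from the TCP to the fingertips, in m); z points along the fingers, x is the direction in which the jaws open and shut, and the axes are right-handed (so a half turn about z gives the same grasp; the last joint's range is limited). The gripper opens to 91 mm and grips with 3 to 60 N. Pads are 32 mm wide; open, the fingers measure 118 mm over their backs; the gripper's body (76 mm by 178 mm) begins 60 mm behind the grasp point.
Start: joints at [-1.411, 0.494, 1.345, -0, 1.302, -0.096], TCP at [0.158, -0.605, 0.233] pointing down, gripper open.
Joint ranges: [-2.91, 2.91], [-0.82, 2.16], [0.22, 2.67], [-1.22, 4.37], [0.12, 2.79], [-3.08, 3.08]. Speed limits (rad/s): [1.89, 1.89, 2.57, 3.01, 3.01, 3.01].

### API

Orientations are given as a 3x3 rotation matrix whose columns are the frame's x, y, z axes.
In Python, from bench import manip, eyes, order gives the robot as it stands.
- The arm moves only by the tool move_arm, never from a script. Its argument "moves" is a list of rows, each a list of 2 entries, a list of its own where there are three numbers: the shift along the tool's x, y, z as a fraction of full scale, then the turn, a rotation vector about the tool's x, y, z as a fraction of full scale. In form: [[[tx, ty, tz], [wx, wy, wz]], ...]. A call has exactly 5 rows; each row shifts and turns the pose as measured when the row begins, along the tool's axes as they then stand; what a row does not reach is not made up. Full scale, the value 1, is 0.4 m for a shift and pi rad for a turn. A row lasts 1/12 s, in which the tool goes at most 41.7 mm and 7.16 degrees, less where a joint would pass 70% of its speed; a pose out of reach is approached as far as the arm can. A call with a number of a shift or a turn outside -1 to 1 is refused whole. A call with a gripper value outside its range is refused whole. "grip" is the closure, from -1 (fully open) to 1 (shut), set as the call begins (left out, the last holds). The fingers move at their own pace and stop on an object; "squeeze" is the grip in N (left out, the last holds). Time passes only in rows, so rows that do not move let the fingers close, or fill a call up. It gives the time, the measured TCP pose, the force and the opening at its end, in the units of the state.
- manip.get_state(): the state, without advancing time (a new reading comes with each control period).
- eyes.read_camera(name): name is "scene" or "top" or "wrist"; returns a dict with "frame" (420x560x3 uint8, red, green, blue), "range_z" (420x560 float32, m along the optical axis (not along the pixel's ray), 0 where there is no reading), "K" (3x3 intrinsics, pixels), "R" (3x3) and "t" (3): a world point X has camera coordinates R X + t; the wrist camera has in their place "hand_eye" (4x4, takes a point from camera to tool coordinates, whose origin is the TCP and whose axes are the tool frame's). Camera axes: x right, y down, z forward; pixel columns grow to the right and rows downward; lengths in m; the calibration is good to about 2 mm. A picture is of the moment at which its call begins: read the wrist's pose just before it.
- order.finish_job(): hands the job in, once; it reports no verdict.
The state is a dict: "clock": time; "q": joint angles; "qd": joint speeds; "effort": joint torques, N m; "position": TCP position; "tool_rot": TCP orientation; "wrist_force": force on the tool from outside, world axes, zero at the start; "ft_torque": the same for the moment, N m; "opening": finger opening in m.
Only numpy, scipy, OpenCV 4.12 (cv2) and the standard library are available. Lean on these libraries where they do the work, as an engineer would, in place of code of your own. Each camera call takes 0.05 s, during which the arm holds its last target.

### The job

One green cap has strayed onto the table: put it into the pink tote with the other three while the tote still stands on the table. Then lift the tote clear of the table by its bar handle and tilt it until all four caps have slid together into the blue-marked corner, and finish still holding it up, tilted and still, so a colleague can take the caps from there; the program ends while holding. Do not lose a cap or disturb the other things on the table.

Things in the scene. Friction and masses are not known exactly. Their poses are not given: they have to be found in the camera images.
- tote: a pink open-topped plastic tote, outside 220 (its x) x 160 (its y) x 55 high, walls and floor 5 thick, 0.22 to 0.36 kg; a straight square-edged bar handle spans it lengthwise above the middle. One corner, at its -x +y end, wears a blue sleeve and has a blue patch on the floor. Origin at the centre of the underside, z up out of the mouth
- tote_handle (a point): centre of the tote's bar handle, 104 above the underside of the tote; the bar runs along the tote's x, 16 wide (along y) and 16 high, its top 112 above the underside, 49 of open space between rim and bar. Grasp it here, fingers closing along the tote's y
- tote_corner (a point): the blue-marked corner: the point where the inner floor meets both inner walls, at (-105, +75, +5) from the tote's origin in its own frame. The smooth floor lets the caps slide at about 8 to 12 degrees of straight tilt; along the walls into a corner it takes up to about 20, and caps that jam against each other come free when the tilt is swung a little to either side
- cap_a: a green ribbed screw cap, a solid disc 24 across and 16 high, 12 g, slick plastic. Origin at the centre of its underside. It lies loose in the tote
- cap_b: a green ribbed screw cap, a solid disc 24 across and 16 high, 12 g, slick plastic. Origin at the centre of its underside. It lies loose in the tote
- cap_c: a green ribbed screw cap, a solid disc 24 across and 16 high, 12 g, slick plastic. Origin at the centre of its underside. It lies loose in the tote
- cap_stray: a green ribbed screw cap, a solid disc 24 across and 16 high, 12 g, slick plastic. Origin at the centre of its underside. It stands astray on the table beside the tote, left or right of it
- cassette: a white test cassette, 70 x 22 x 6, lying flat near the stray cap, on its far side. Bystander. Origin under its centre, long side along its x; it must stay where it is
- marker: a white marker pen with black cap, 125 long, 16 wide, 14 to 17 high, lying near the stray cap, on the robot's side of it. Bystander. Origin under its centre, length along its y; it must stay where it is
- phone: a white phone with black screen, 75 x 155 x 9, lying flat on the right side, its length roughly along its y (which points towards or away from the robot). Bystander. Origin under its centre; it must stay where it is
- spray: a spray bottle with blue collar, 84 across, 240 high, standing on the left side. Bystander. Origin under its centre; it must stay where it is

How it is judged:
On the way, in this order (a step that is already met when the one before it is completed fails the run):
1. the stray cap lies let go in the tote, and the tote stands on the table (x of cap_stray in the frame of tote between -0.105 and 0.105 m and y of cap_stray in the frame of tote between -0.075 and 0.075 m and z of cap_stray in the frame of tote between 0 and 0.045 m and contact force between the fingers and cap_stray below 0.1 N and height (world z) of tote below 0.01 m and angle between tote's own z axis and vertical below 0.1 rad), for 0.2 s.
2. the tote is lifted off the table by the fingers (height (world z) of tote above 0.03 m and contact force between the fingers and tote above 2 N), for 0.2 s.
At the end, for the whole second after the job is handed in: The fingers hold the tote (over 2 N), its blue corner is over 20 mm above the table, it is tilted at least 0.25 rad and still, and it leans on none of the other things; all four caps are in it, at rest, each cap's origin within 95 mm of the inner blue corner point (contact force between the fingers and tote above 2 N and height (world z) of tote_corner above 0.02 m and angle between tote's own z axis and vertical above 0.25 rad and linear speed of each of tote, cap_a, cap_b, cap_c, cap_stray below 0.03 m/s and angular speed of tote below 0.15 rad/s and distance between each of cap_a, cap_b, cap_c, cap_stray and tote_corner below 0.095 m and z of each of cap_a, cap_b, cap_c, cap_stray in the frame of tote above 0 m and contact force between tote and cassette below 0.3 N and contact force between tote and marker below 0.3 N and contact force between tote and phone below 0.3 N and contact force between tote and spray below 0.3 N); the arm keeps its last pose, push and grip.
It fails at once if a bystander is pushed more than 30 mm or tipped over (distance of any of cassette, marker, phone, spray from where it was at the start of the episode above 0.03 m or angle between spray's own z axis and vertical above 0.5 rad).
It also fails if it takes over 51 s, if anything falls off the work surface, if the arm or the gripper's body presses on something with over 40 N, if the wrist force passes 120 N, or if a joint passes its speed limit or range.

## Working session

There is one attempt and no reset: what is moved stays moved. The work goes in short steps, Python scripts to look and compute and a tool call to move; the robot and the scene stay as the last step left them, time stands still between calls to the robot, and variables do not carry over. Pictures are saved under pics/ and viewed, and the job is handed in when it is done.

Besides the shell and the picture viewer there is one more tool, called as a command line: name --argument value ..., lists and objects as JSON in quotes. move_arm: Moves the arm, as the interface text tells. Shift numbers are shares of 0.4 m and turn numbers shares of pi rad, none past 1 either way. Its arguments: {"type":"object","properties":{"moves":{"type":"array","items":{"type":"array"}},"grip":{"type":"number"},"squeeze":{"type":"number"}},"required":["moves"]}

```bash
ls; mkdir -p pics
cat > h.py <<'E'
import numpy as np, cv2
from bench import manip, eyes, order
def snap(n,fn):
    st=manip.get_state(); d=eyes.read_camera(n)
    cv2.imwrite('pics/'+fn,cv2.cvtColor(d['frame'],cv2.COLOR_RGB2BGR))
    if n=='wrist':
        T=np.eye(4);T[:3,:3]=st['tool_rot'];T[:3,3]=st['position'];T=T@d['hand_eye'];R,t=T[:3,:3],T[:3,3]
    else: R=d['R'].T;t=-R@d['t']
    z=d['range_z'];K=d['K'];v,u=np.mgrid[:z.shape[0],:z.shape[1]]
    P=np.stack([(u-K[0,2])/K[0,0]*z,(v-K[1,2])/K[1,1]*z,z],-1)@R.T+t
    P[z==0]=np.nan
    return d['frame'],P,st
E
python3 - <<'E'
from h import *
for n in('top','scene'):
    f,P,s=snap(n,n+'1.png'); np.savez(n+'1.npz',f=f,P=P)
print(s)
E
```

```text
pics
{'clock': 0.05, 'q': array([-1.41150557e+00,  4.94191194e-01,  1.34611252e+00,  1.28949167e-05,
        1.30250339e+00, -9.54755611e-02]), 'qd': array([-0.00028733, -0.00222386, -0.00056429, -0.00024957,  0.00142984,
       -0.00107615]), 'effort': array([ 2.24277443e-03, -8.81088638e+01, -3.82960296e+01,  7.09267147e-02,
        4.82294953e-02, -2.48399317e-05]), 'position': array([ 0.15747841, -0.60447488,  0.23233958]), 'tool_rot': array([[ 2.52015851e-01, -9.67723090e-01, -1.80358922e-04],
       [-9.67722353e-01, -2.52015883e-01,  1.20105666e-03],
       [-1.20774357e-03, -1.28147955e-04, -9.99999262e-01]]), 'wrist_force': array([-0.17948883,  0.00764123, -0.38225316]), 'ft_torque': array([-0.00852136, -0.0394275 ,  0.03704604]), 'opening': 0.09090924613821236}
```

View pics/top1.png

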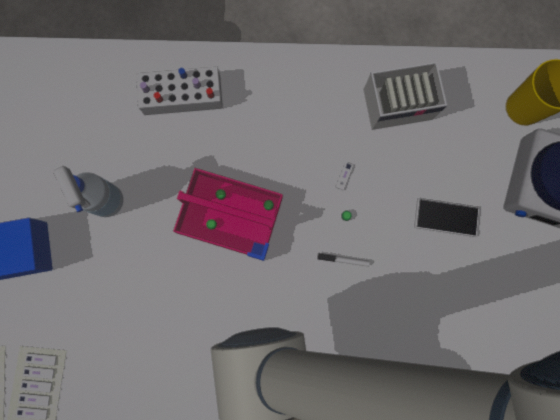

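View pics/scene1.png

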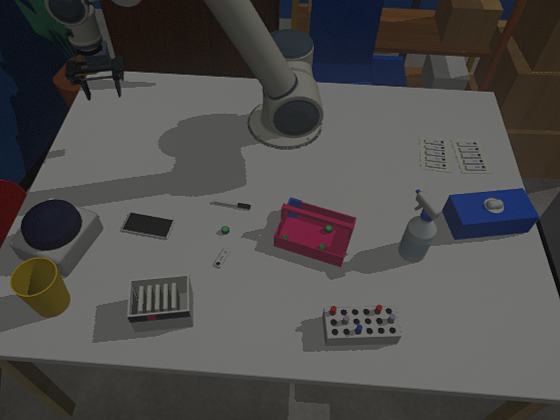

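The top view shows the tote centred near (228,214), with its blue corner at (258,250). The stray cap is at (347,216), the cassette at (344,176), the marker at (345,260) and the phone at (447,217). Next I'll measure them.

Run:
```python
from h import *
d=np.load('top1.npz');f,P=d['f'].astype(int),d['P']
hsv=cv2.cvtColor(d['f'],cv2.COLOR_RGB2HSV).astype(int)
H,S,V=hsv[...,0],hsv[...,1],hsv[...,2]
g=((H>45)&(H<80)&(S>110)).astype(np.uint8)
n,l,st,c=cv2.connectedComponentsWithStats(g)
for i in range(1,n):
    if st[i,4]>20: 
        p=P[l==i]; print('green',c[i],st[i,4],np.nanmedian(p,0),np.nanmax(p[:,2]), (np.nanmin(p,0)+np.nanmax(p,0))/2,np.nanmax(p,0)-np.nanmin(p,0))
pk=((H>160)|(H<4))&(S>120); pk[:,:150]=0;pk[:,300:]=0;pk[:150]=0
bl=(H>105)&(H<130)&(S>120);bl[:235]=0;bl[265:]=0;bl[:,:240]=0;bl[:,280:]=0
for nm,m in(('bar',pk&(P[...,2]>.095)),('rim',(pk|bl)&(P[...,2]>.045)&(P[...,2]<.062)),('blue',bl&(P[...,2]>.045)),('bluefloor',bl&(P[...,2]<.02))):
    p=P[m]; r=cv2.minAreaRect(p[:,:2].astype(np.float32)*1000); print(nm,len(p),np.median(p,0),r, cv2.boxPoints(r).tolist())
roi=np.zeros_like(pk);roi[150:275,300:400]=1
m=roi&(P[...,2]>.003)
n,l,st,c=cv2.connectedComponentsWithStats(m.astype(np.uint8))
for i in range(1,n):
    if st[i,4]>20: p=P[l==i]; print('obj',c[i],st[i,4],np.nanmedian(p,0),np.nanmax(p[:,2]),cv2.minAreaRect(p[:,:2].astype(np.float32)*1000))
print('table z',np.nanmedian(P[230:240,360:400,2]))
m=np.zeros_like(pk);m[160:220,60:125]=1
p=P[m&(P[...,2]>.02)];print('spray',np.nanmin(p,0),np.nanmax(p,0),np.nanmedian(p,0))
```

```text
green [220.33333333 194.12820513] 39 [0.57471177 0.14882451 0.02104901] 0.026160629641469146 [0.57539364 0.14853961 0.01992019] [0.01646647 0.01419246 0.01248087]
green [268.17948718 204.82051282] 39 [0.54981207 0.03170162 0.02223052] 0.028502810669886358 [0.55087954 0.03182494 0.02295696] [0.01749972 0.01468121 0.01109171]
green [346.35087719 215.19298246] 57 [ 0.52917168 -0.15911835  0.01691688] 0.02279415536649876 [ 0.52914775 -0.15846527  0.01709604] [0.01979786 0.02024028 0.01139623]
green [211.   223.88] 50 [0.50109764 0.1678855  0.02161038] 0.026241513178271614 [0.50213101 0.16839512 0.0211184 ] [0.017179   0.02028232 0.01024622]
bar 762 [0.52472205 0.12340513 0.11211395] ((525.7708740234375, 125.09673309326172), (221.7275848388672, 19.876216888427734), 74.08755493164062) [[485.8182373046875, 21.20574951171875], [504.932861328125, 15.756332397460938], [565.7235107421875, 228.9877166748047], [546.60888671875, 234.4371337890625]]
rim 692 [0.51687387 0.11394407 0.05479028] ((524.4525146484375, 123.86689758300781), (221.59144592285156, 161.5159149169922), 73.71155548095703) [[415.
[... 795 characters left out ...]
688] 253 [ 0.62865808 -0.15532513  0.00657073] 0.01508483250654491 ((628.1403198242188, -155.8071746826172), (32.13368606567383, 72.94332885742188), 64.00285339355469)
obj [345.92708333 215.01041667] 96 [ 0.52923434 -0.15855717  0.01622555] 0.02279415536649876 ((530.815185546875, -159.15650939941406), (26.622203826904297, 24.952787399291992), 6.182531833648682)
obj [342.77058824 259.42647059] 340 [ 0.42185311 -0.1507945   0.01364501] 0.02286161244007734 ((422.25958251953125, -154.4002685546875), (131.1346435546875, 21.73321533203125), 81.74288940429688)
table z 0.0007354236157737226
spray [0.4979928  0.38626609 0.02011319] [0.59866329 0.4490446  0.24236079] [0.54762263 0.40770355 0.1505726 ]
```

```bash
cat >> h.py <<'E'
from scipy.spatial.transform import Rotation as Ro
def down(yaw):
    c,s=np.cos(yaw),np.sin(yaw); return np.array([[c,s,0],[s,-c,0],[0,0,-1.]])
def plan(pt,Rt,n,step=None):
    s=manip.get_state();p=s['position'].copy();R=s['tool_rot'].copy()
    print('clk',s['clock'],'p',p.round(4),'F',s['wrist_force'].round(2),'op',s['opening'])
    for k in range(n,0,-1):
        sh=R.T@(np.array(pt)-p)/k; w=Ro.from_matrix(R.T@Rt).as_rotvec()/k
        print('[[%.3f,%.3f,%.3f],[%.4f,%.4f,%.4f]],'%(*(sh/.4),*(w/np.pi)), end='' if k>1 else '\n')
        p=p+R@sh;R=R@Ro.from_rotvec(w).as_matrix()
E
python3 - <<'E'
from h import *
plan([.5295,-.159,.12],down(-1.85),20)
E
```

```text
clk 0.1 p [ 0.1575 -0.6045  0.2324] F [-0.42 -0.21 -0.23] op 0.09103220294354543
[[-0.042,-0.059,0.014],[0.0000,0.0000,0.0085]],[[-0.044,-0.058,0.014],[0.0000,0.0000,0.0085]],[[-0.045,-0.057,0.014],[0.0000,0.0000,0.0085]],[[-0.047,-0.055,0.014],[0.0000,0.0000,0.0085]],[[-0.048,-0.054,0.014],[0.0000,0.0000,0.0085]],[[-0.050,-0.053,0.014],[0.0000,0.0000,0.0085]],[[-0.051,-0.052,0.014],[0.0000,0.0000,0.0085]],[[-0.052,-0.050,0.014],[0.0000,0.0000,0.0085]],[[-0.054,-0.049,0.014],[0.0000,0.0000,0.0085]],[[-0.055,-0.047,0.014],[0.0000,0.0000,0.0085]],[[-0.056,-0.046,0.014],[0.0000,0.0000,0.0085]],[[-0.057,-0.044,0.014],[0.0000,0.0000,0.0085]],[[-0.059,-0.043,0.014],[0.0000,0.0000,0.0085]],[[-0.060,-0.041,0.014],[0.0000,0.0000,0.0085]],[[-0.061,-0.040,0.014],[0.0000,0.0000,0.0085]],[[-0.062,-0.038,0.014],[0.0000,0.0000,0.0085]],[[-0.063,-0.036,0.014],[0.0000,0.0000,0.0085]],[[-0.064,-0.035,0.014],[0.0000,0.0000,0.0085]],[[-0.065,-0.033,0.014],[0.0000,0.0000,0.0085]],[[-0.066,-0.031,0.014],[0.0000,0.0000,0.0085]],
```

move_arm --moves '[[[-0.042,-0.059,0.014],[0,0,0.0085]],[[-0.044,-0.058,0.014],[0,0,0.0085]],[[-0.045,-0.057,0.014],[0,0,0.0085]],[[-0.047,-0.055,0.014],[0,0,0.0085]],[[-0.048,-0.054,0.014],[0,0,0.0085]]]' --grip -1

```text
clock: 0.52
position: [0.2498, -0.4935, 0.2025]
tool_rot: [[0.11, -0.994, -0.001], [-0.994, -0.11, -0.001], [0.001, 0.001, -1.0]]
wrist_force: [-0.1, 0.6, -0.3]
opening: 0.091
```

move_arm --moves '[[[-0.05,-0.053,0.014],[0,0,0.0085]],[[-0.051,-0.052,0.014],[0,0,0.0085]],[[-0.052,-0.05,0.014],[0,0,0.0085]],[[-0.054,-0.049,0.014],[0,0,0.0085]],[[-0.055,-0.047,0.014],[0,0,0.0085]]]'

```text
clock: 0.93
position: [0.3474, -0.3767, 0.1722]
tool_rot: [[-0.032, -0.999, -0.002], [-0.999, 0.032, 0.001], [-0.001, 0.002, -1.0]]
wrist_force: [0.5, -0.1, 0.2]
opening: 0.0916
```

move_arm --moves '[[[-0.056,-0.046,0.014],[0,0,0.0085]],[[-0.057,-0.044,0.014],[0,0,0.0085]],[[-0.059,-0.043,0.014],[0,0,0.0085]],[[-0.06,-0.041,0.014],[0,0,0.0085]],[[-0.061,-0.04,0.014],[0,0,0.0085]]]'

```text
clock: 1.35
position: [0.4462, -0.2605, 0.1422]
tool_rot: [[-0.172, -0.985, -0.003], [-0.985, 0.172, 0.002], [-0.002, 0.003, -1.0]]
wrist_force: [0.0, -0.5, 0.1]
opening: 0.0912
```

Run:
```python
from h import *
plan([.5295,-.159,.12],down(-1.85),10)
```

```text
clk 1.35 p [ 0.4462 -0.2605  0.1422] F [ 0.01 -0.47  0.13] op 0.09118228575473139
[[-0.029,-0.016,0.006],[0.0001,0.0000,0.0034]],[[-0.029,-0.016,0.006],[0.0001,0.0000,0.0034]],[[-0.029,-0.016,0.006],[0.0001,0.0000,0.0034]],[[-0.029,-0.015,0.006],[0.0001,0.0000,0.0034]],[[-0.029,-0.015,0.006],[0.0001,0.0000,0.0034]],[[-0.029,-0.015,0.006],[0.0001,0.0000,0.0034]],[[-0.030,-0.014,0.006],[0.0001,0.0000,0.0034]],[[-0.030,-0.014,0.006],[0.0001,0.0000,0.0034]],[[-0.030,-0.014,0.006],[0.0001,0.0000,0.0034]],[[-0.030,-0.013,0.006],[0.0001,0.0000,0.0034]],
```

Tracking is accurate, so I'll finish the approach and check with the wrist camera.

move_arm --moves '[[[-0.058,-0.031,0.012],[0,0,0.007]],[[-0.058,-0.031,0.012],[0,0,0.007]],[[-0.058,-0.03,0.012],[0,0,0.007]],[[-0.06,-0.029,0.012],[0,0,0.007]],[[-0.06,-0.027,0.012],[0,0,0.007]]]'

```text
clock: 1.77
position: [0.5328, -0.1516, 0.1158]
tool_rot: [[-0.284, -0.959, -0.005], [-0.959, 0.284, 0.003], [-0.002, 0.006, -1.0]]
wrist_force: [0.4, -0.1, 0.3]
opening: 0.0914
```

Run:
```python
from h import *
f,P,s=snap('wrist','w1.png')
hsv=cv2.cvtColor(f,cv2.COLOR_RGB2HSV).astype(int);H,S=hsv[...,0],hsv[...,1]
g=((H>45)&(H<80)&(S>110)).astype(np.uint8)
n,l,st,c=cv2.connectedComponentsWithStats(g)
for i in range(1,n):
    if st[i,4]>200:
        p=P[l==i];t=p[p[:,2]>.012];print(c[i],st[i,4],np.nanmax(p[:,2]),cv2.minEnclosingCircle(t[:,:2].astype(np.float32)),t.mean(0))
plan([.5295,-.159,.021],down(-1.85),5)
```

```text
[283.11335404 215.66304348] 644 0.017068886623985535 ((0.5328701734542847, -0.15776392817497253), 0.011457866057753563) [ 0.53297636 -0.15779058  0.01519487]
clk 1.8167 p [ 0.5351 -0.1484  0.115 ] F [-0.13  5.37 -1.27] op 0.09137734228830598
[[0.006,0.001,0.047],[0.0004,0.0002,-0.0006]],[[0.006,0.001,0.047],[0.0004,0.0002,-0.0006]],[[0.006,0.001,0.047],[0.0004,0.0002,-0.0006]],[[0.006,0.001,0.047],[0.0004,0.0002,-0.0006]],[[0.006,0.001,0.047],[0.0004,0.0002,-0.0006]],
```

View pics/w1.png

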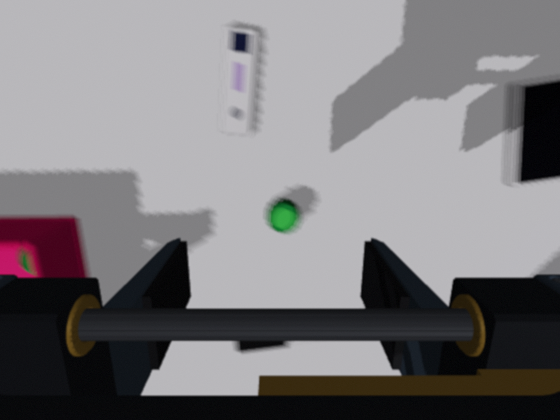

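The wrist view shows the cap at (283,215) between the fingers, with the cassette above at (240,78) and a bit of the marker showing below. The arm was still settling in that picture, so I'll measure again.

Run:
```python
from h import *
for k in range(2):
    f,P,s=snap('wrist','w2.png')
    hsv=cv2.cvtColor(f,cv2.COLOR_RGB2HSV).astype(int);H,S=hsv[...,0],hsv[...,1]
    g=((H>45)&(H<80)&(S>110))
    p=P[g];t=p[(p[:,2]>.012)&(p[:,0]<.6)&(abs(p[:,1]+.158)<.04)];print(s['position'],cv2.minEnclosingCircle(t[:,:2].astype(np.float32)),t.mean(0))
plan([.531,-.158,.021],down(-1.85),5)
```

```text
[ 0.53508068 -0.14841426  0.11500702] ((0.5321036577224731, -0.17233222723007202), 0.024935968220233917) [ 0.53114995 -0.15997973  0.01570264]
[ 0.53370553 -0.15008429  0.11528604] ((0.5294250249862671, -0.1725025177001953), 0.024653557687997818) [ 0.53099953 -0.16002415  0.0156825 ]
clk 1.9167 p [ 0.5327 -0.1514  0.1156] F [-0.22 -0.72 -0.03] op 0.09099374090805526
[[0.003,-0.000,0.047],[0.0004,0.0001,-0.0003]],[[0.003,-0.000,0.047],[0.0004,0.0001,-0.0003]],[[0.003,-0.000,0.047],[0.0004,0.0001,-0.0003]],[[0.003,-0.000,0.047],[0.0004,0.0001,-0.0003]],[[0.003,-0.000,0.047],[0.0004,0.0001,-0.0003]],
```

move_arm --moves '[[[0.006,0,0.052],[0.0004,0,0]],[[0.005,0,0.052],[0.0004,0,0]],[[0.004,0,0.052],[0.0004,0,0]],[[0.003,0,0.042],[0.0004,0,0]],[[0.001,0,0.026],[0.0004,0,0]]]'

```text
clock: 2.33
position: [0.5303, -0.1622, 0.0258]
tool_rot: [[-0.279, -0.96, 0.006], [-0.96, 0.279, -0.001], [-0.0, -0.006, -1.0]]
wrist_force: [-0.6, -0.8, 0.2]
opening: 0.091
```

Run:
```python
from h import *
plan([.531,-.159,.0215],down(-1.85),5)
```

```text
clk 2.3333 p [ 0.5303 -0.1622  0.0258] F [-0.56 -0.82  0.21] op 0.0910142645133919
[[-0.002,0.000,0.002],[-0.0004,0.0000,-0.0002]],[[-0.002,0.000,0.002],[-0.0004,0.0000,-0.0002]],[[-0.002,0.000,0.002],[-0.0004,0.0000,-0.0002]],[[-0.002,0.000,0.002],[-0.0004,0.0000,-0.0002]],[[-0.002,0.000,0.002],[-0.0004,0.0000,-0.0002]],
```

move_arm --moves '[[[-0.004,0,0.006],[-0.0004,0,0]],[[-0.003,0,0.004],[-0.0004,0,0]],[[0,0,0],[0,0,0]],[[0,0,0],[0,0,0]],[[0,0,0],[0,0,0]]]'

```text
clock: 2.75
position: [0.5288, -0.1616, 0.0212]
tool_rot: [[-0.281, -0.96, -0.0], [-0.96, 0.281, 0.0], [-0.0, 0.0, -1.0]]
wrist_force: [0.2, 0.1, 0.8]
opening: 0.0916
```

move_arm --moves '[[[0,0,0],[0,0,0]],[[0,0,0],[0,0,0]],[[0,0,0],[0,0,0]],[[0,0,0],[0,0,0]],[[0,0,0],[0,0,0]]]' --grip 1 --squeeze 12

```text
clock: 3.17
position: [0.53, -0.162, 0.0234]
tool_rot: [[-0.28, -0.96, 0.003], [-0.96, 0.28, -0.001], [0.0, -0.004, -1.0]]
wrist_force: [0.1, -0.4, 0.2]
opening: 0.0605
```

move_arm --moves '[[[0,0,0],[0,0,0]],[[0,0,0],[0,0,0]],[[0,0,0],[0,0,0]],[[0,0,0],[0,0,0]],[[0,0,0],[0,0,0]]]'

```text
clock: 3.58
position: [0.5301, -0.1619, 0.0234]
tool_rot: [[-0.28, -0.96, 0.003], [-0.96, 0.28, -0.001], [0.0, -0.004, -1.0]]
wrist_force: [0.6, 0.4, 0.2]
opening: 0.0272
```

move_arm --moves '[[[0,0,0.003],[-0.0003,0,0]],[[0,0,0],[0,0,0]],[[0,0,0],[0,0,0]],[[0,0,0],[0,0,0]],[[0,0,0],[0,0,0]]]'

```text
clock: 4.0
position: [0.5302, -0.1619, 0.0222]
tool_rot: [[-0.28, -0.96, 0.002], [-0.96, 0.28, -0.001], [0.0, -0.003, -1.0]]
wrist_force: [0.3, 0.8, 2.2]
opening: 0.0236
```

Run:
```python
from h import *
R=manip.get_state()['tool_rot']
plan([.53,-.161,.16],down(-1.85),5)
```

```text
clk 4.0 p [ 0.5302 -0.1619  0.0222] F [0.29 0.77 2.25] op 0.023606946699316372
[[-0.000,0.000,-0.069],[-0.0002,-0.0000,-0.0003]],[[-0.000,0.000,-0.069],[-0.0002,-0.0000,-0.0003]],[[-0.000,0.000,-0.069],[-0.0002,-0.0000,-0.0003]],[[-0.000,0.000,-0.069],[-0.0002,-0.0000,-0.0003]],[[-0.000,0.000,-0.069],[-0.0002,-0.0000,-0.0003]],
```

move_arm --moves '[[[0,0,-0.04],[0,0,0]],[[0,0,-0.07],[0,0,0]],[[0,0,-0.08],[0,0,0]],[[0,0,-0.08],[0,0,0]],[[0,0,-0.06],[0,0,0]]]' --squeeze 15

```text
clock: 4.42
position: [0.5264, -0.1604, 0.1533]
tool_rot: [[-0.28, -0.96, -0.009], [-0.96, 0.28, 0.004], [-0.001, 0.009, -1.0]]
wrist_force: [1.0, 0.5, 0.6]
opening: 0.0231
```

Run:
```python
from h import *
plan([.473,.097,.15],down(-1.85),10)
```

```text
clk 4.4167 p [ 0.5264 -0.1604  0.1533] F [1.01 0.51 0.59] op 0.02311113464385039
[[-0.058,0.031,0.001],[0.0003,0.0000,-0.0002]],[[-0.058,0.031,0.001],[0.0003,0.0000,-0.0002]],[[-0.058,0.031,0.001],[0.0003,0.0000,-0.0002]],[[-0.058,0.031,0.001],[0.0003,0.0000,-0.0002]],[[-0.058,0.031,0.001],[0.0003,0.0000,-0.0002]],[[-0.058,0.031,0.001],[0.0003,0.0000,-0.0002]],[[-0.058,0.031,0.001],[0.0003,0.0000,-0.0002]],[[-0.058,0.031,0.001],[0.0003,0.0000,-0.0002]],[[-0.058,0.031,0.001],[0.0003,0.0000,-0.0002]],[[-0.058,0.031,0.001],[0.0003,0.0000,-0.0002]],
```

move_arm --moves '[[[-0.04,0.02,0],[0.0005,0,0]],[[-0.06,0.031,0],[0.0005,0,0]],[[-0.066,0.035,0],[0.0005,0,0]],[[-0.066,0.035,0],[0.0005,0,0]],[[-0.066,0.035,0],[0.0005,0,0]]]'

```text
clock: 4.83
position: [0.5039, -0.0305, 0.1602]
tool_rot: [[-0.287, -0.958, 0.012], [-0.958, 0.287, -0.004], [0.0, -0.013, -1.0]]
wrist_force: [1.0, -0.2, 0.4]
opening: 0.0232
```

move_arm --moves '[[[-0.062,0.033,0],[0,0,0]],[[-0.062,0.033,0],[0,0,0]],[[-0.058,0.031,0],[0,0,0]],[[-0.05,0.027,0],[0,0,0]],[[-0.03,0.016,0],[0,0,0]]]'

```text
clock: 5.25
position: [0.4768, 0.0936, 0.1595]
tool_rot: [[-0.286, -0.958, 0.012], [-0.958, 0.286, -0.003], [-0.0, -0.012, -1.0]]
wrist_force: [0.8, 0.7, 0.0]
opening: 0.0235
```

Run:
```python
from h import *
plan([.473,.097,.06],down(-1.85),5)
f,P,s=snap('top','t3.png')
cv2.imwrite('pics/t3.png',cv2.resize(cv2.cvtColor(f[130:300,140:400],cv2.COLOR_RGB2BGR),None,fx=3,fy=3))
```

```text
clk 5.25 p [0.4768 0.0936 0.1595] F [0.79 0.68 0.01] op 0.02349179484745389
[[-0.001,0.003,0.050],[-0.0008,0.0000,-0.0007]],[[-0.001,0.003,0.050],[-0.0008,0.0000,-0.0007]],[[-0.001,0.003,0.050],[-0.0008,0.0000,-0.0007]],[[-0.001,0.003,0.050],[-0.0008,0.0000,-0.0007]],[[-0.001,0.002,0.050],[-0.0008,0.0000,-0.0007]],
```

View pics/t3.png

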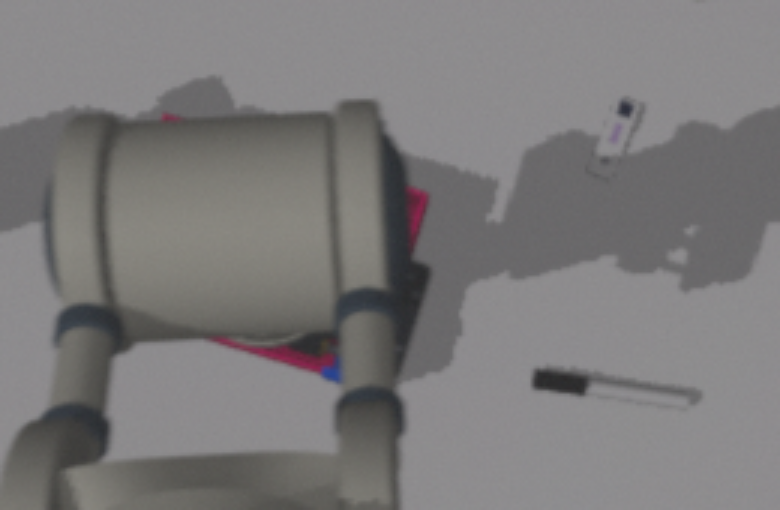

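The stray cap is off the table. The arm hides the tote in this view, and the cassette and marker haven't moved. Now I'll lower it over the robot-side half of the tote.

move_arm --moves '[[[-0.001,0.005,0.03],[-0.0008,0,-0.0007]],[[-0.001,0.004,0.05],[-0.0008,0,-0.0007]],[[-0.001,0.003,0.055],[-0.0008,0,-0.0007]],[[-0.001,0.002,0.055],[-0.0008,0,-0.0007]],[[-0.001,0.002,0.035],[-0.0005,0,-0.0007]]]'

```text
clock: 5.72
position: [0.4734, 0.1007, 0.0696]
tool_rot: [[-0.271, -0.963, 0.008], [-0.963, 0.271, 0.001], [-0.003, -0.008, -1.0]]
wrist_force: [0.2, -0.6, -0.1]
opening: 0.0236
```

Run:
```python
from h import *
plan([.472,.097,.062],down(-1.85),5)
```

```text
clk 5.7167 p [0.4734 0.1007 0.0696] F [ 0.15 -0.58 -0.07] op 0.02358977596964485
[[0.002,0.000,0.004],[-0.0005,0.0002,0.0003]],[[0.002,0.000,0.004],[-0.0005,0.0002,0.0003]],[[0.002,0.000,0.004],[-0.0005,0.0002,0.0003]],[[0.002,0.000,0.004],[-0.0005,0.0002,0.0003]],[[0.002,0.000,0.004],[-0.0005,0.0002,0.0003]],
```

move_arm --moves '[[[0.003,0,0.008],[-0.0008,0,0]],[[0.002,0,0.006],[-0.0005,0,0]],[[0,0,0],[0,0,0]],[[0,0,0],[0,0,0]],[[0,0,0],[0,0,0]]]'

```text
clock: 6.13
position: [0.4721, 0.0979, 0.0628]
tool_rot: [[-0.271, -0.963, 0.001], [-0.963, 0.271, 0.002], [-0.002, -0.0, -1.0]]
wrist_force: [0.1, -0.4, -0.6]
opening: 0.0232
```

move_arm --moves '[[[0,0,0],[0,0,0]],[[0,0,0],[0,0,0]],[[0,0,0],[0,0,0]],[[0,0,0],[0,0,0]],[[0,0,0],[0,0,0]]]' --grip -0.3

```text
clock: 6.55
position: [0.4736, 0.098, 0.0651]
tool_rot: [[-0.271, -0.962, 0.005], [-0.963, 0.271, 0.002], [-0.004, -0.004, -1.0]]
wrist_force: [-0.1, 0.3, -0.2]
opening: 0.0542
```

move_arm --moves '[[[0,0,0],[0,0,0]],[[0,0,0],[0,0,0]],[[0,0,0],[0,0,0]],[[0,0,0],[0,0,0]],[[0,0,0],[0,0,0]]]'

```text
clock: 6.97
position: [0.4736, 0.0981, 0.0652]
tool_rot: [[-0.271, -0.963, 0.005], [-0.963, 0.271, 0.002], [-0.004, -0.004, -1.0]]
wrist_force: [0.8, -0.6, 0.3]
opening: 0.0592
```

Run:
```python
from h import *
f,P,s=snap('scene','s3.png')
cv2.imwrite('pics/s3.png',cv2.resize(cv2.cvtColor(f[150:300,180:380],cv2.COLOR_RGB2BGR),None,fx=4,fy=4))
f,P,s=snap('wrist','w3.png')
```

```text
(no output)
```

View pics/s3.png

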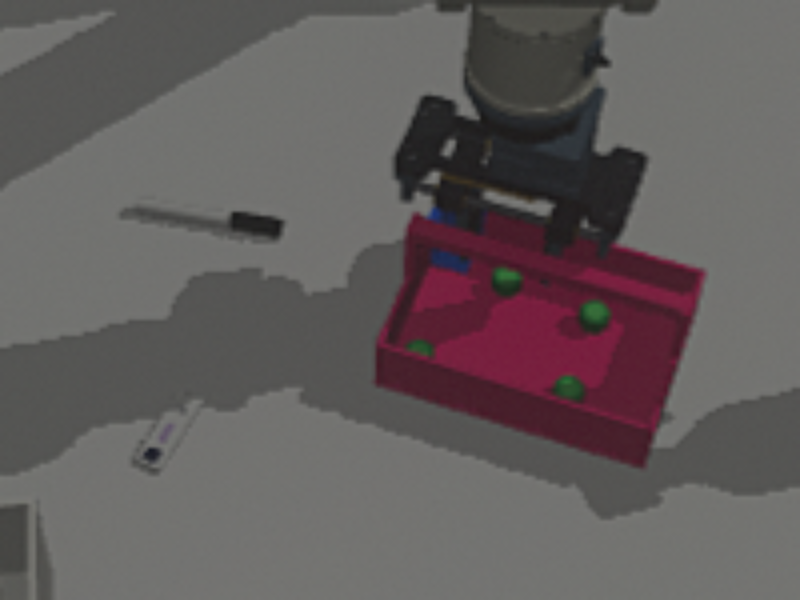

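View pics/w3.png

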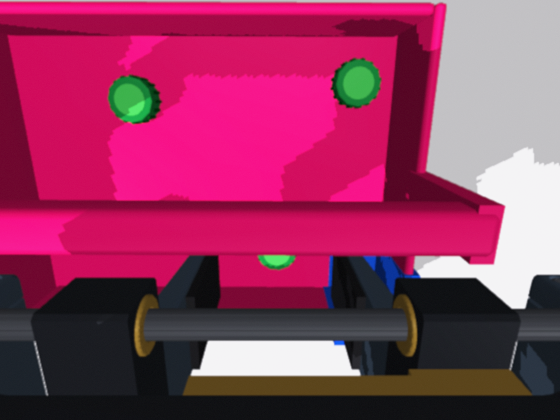

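All four caps are in the tote: (506,280), (594,315), (568,388) and (420,350) in the scene crop. Next I'll rise and turn 90° for the bar.

move_arm --moves '[[[0,0,-0.05],[0,0,0]],[[0,0,-0.09],[0,0,0]],[[0,0,-0.1],[0,0,0]],[[0,0,-0.1],[0,0,0]],[[0,0,-0.06],[0,0,0]]]' --grip -1

```text
clock: 7.48
position: [0.4692, 0.0973, 0.2262]
tool_rot: [[-0.271, -0.962, -0.008], [-0.962, 0.271, 0.001], [0.001, 0.008, -1.0]]
wrist_force: [1.4, 0.2, 0.8]
opening: 0.0895
```

Run:
```python
from h import *
plan([.525,.1245,.2],down(-.28),15)
```

```text
clk 7.4833 p [0.4692 0.0973 0.2262] F [1.41 0.17 0.76] op 0.08951911734935702
[[-0.007,-0.008,0.004],[0.0001,0.0001,-0.0332]],[[-0.006,-0.008,0.004],[0.0001,0.0001,-0.0332]],[[-0.005,-0.009,0.004],[0.0001,0.0001,-0.0332]],[[-0.004,-0.009,0.004],[0.0001,0.0001,-0.0332]],[[-0.003,-0.010,0.004],[0.0001,0.0001,-0.0332]],[[-0.002,-0.010,0.004],[0.0001,0.0001,-0.0332]],[[-0.001,-0.010,0.004],[0.0001,0.0001,-0.0332]],[[0.000,-0.010,0.004],[0.0001,0.0001,-0.0332]],[[0.001,-0.010,0.004],[0.0001,0.0001,-0.0332]],[[0.002,-0.010,0.004],[0.0001,0.0001,-0.0332]],[[0.003,-0.010,0.004],[0.0001,0.0001,-0.0332]],[[0.004,-0.009,0.004],[0.0001,0.0001,-0.0332]],[[0.005,-0.009,0.004],[0.0001,0.0001,-0.0332]],[[0.006,-0.008,0.004],[0.0001,0.0001,-0.0332]],[[0.007,-0.008,0.004],[0.0001,0.0001,-0.0332]],
```

move_arm --moves '[[[-0.007,-0.008,0.002],[0,0,-0.033]],[[-0.006,-0.008,0.002],[0,0,-0.033]],[[-0.005,-0.009,0.002],[0,0,-0.033]],[[-0.004,-0.009,0.002],[0,0,-0.033]],[[-0.003,-0.01,0.002],[0,0,-0.033]]]'

```text
clock: 7.9
position: [0.4906, 0.1066, 0.2304]
tool_rot: [[0.258, -0.966, 0.005], [-0.966, -0.258, 0.002], [-0.001, -0.006, -1.0]]
wrist_force: [0.1, 0.6, 0.1]
opening: 0.0912
```

move_arm --moves '[[[-0.002,-0.01,0.002],[0,0,-0.033]],[[-0.001,-0.01,0.002],[0,0,-0.033]],[[0,-0.01,0.002],[0,0,-0.033]],[[0.001,-0.01,0.002],[0,0,-0.033]],[[0.002,-0.01,0.002],[0,0,-0.033]]]'

```text
clock: 8.32
position: [0.5087, 0.1163, 0.2261]
tool_rot: [[0.722, -0.692, 0.005], [-0.692, -0.722, 0.002], [0.002, -0.005, -1.0]]
wrist_force: [0.8, 0.0, 0.1]
opening: 0.0913
```

move_arm --moves '[[[0.003,-0.01,0.002],[0,0,-0.033]],[[0.004,-0.009,0.002],[0,0,-0.033]],[[0.005,-0.009,0.002],[0,0,-0.033]],[[0.006,-0.008,0.002],[0,0,-0.02]],[[0.005,-0.005,0.002],[0,0,-0.01]]]'

```text
clock: 8.73
position: [0.5257, 0.1258, 0.2215]
tool_rot: [[0.945, -0.326, 0.003], [-0.326, -0.945, 0.002], [0.002, -0.003, -1.0]]
wrist_force: [-0.6, -0.8, -0.5]
opening: 0.0911
```

Run:
```python
from h import *
plan([.525,.1245,.16],down(-.28),5)
```

```text
clk 8.7333 p [0.5257 0.1258 0.2215] F [-0.57 -0.8  -0.45] op 0.09107215545635308
[[-0.000,0.001,0.031],[-0.0002,-0.0001,-0.0033]],[[-0.000,0.001,0.031],[-0.0002,-0.0001,-0.0033]],[[-0.000,0.001,0.031],[-0.0002,-0.0001,-0.0033]],[[-0.000,0.001,0.031],[-0.0002,-0.0001,-0.0033]],[[-0.000,0.001,0.031],[-0.0002,-0.0001,-0.0033]],
```

move_arm --moves '[[[0,0.001,0.02],[0,0,-0.0034]],[[0,0.001,0.03],[0,0,-0.0034]],[[0,0.001,0.03],[0,0,-0.0034]],[[0,0,0.02],[0,0,-0.0034]],[[0,0,0],[0,0,-0.002]]]'

```text
clock: 9.15
position: [0.525, 0.1247, 0.178]
tool_rot: [[0.961, -0.278, 0.003], [-0.278, -0.961, 0.002], [0.002, -0.003, -1.0]]
wrist_force: [-1.4, 0.0, -0.4]
opening: 0.0908
```

Run:
```python
from h import *
f,P,s=snap('wrist','w4.png')
f,P,s=snap('wrist','w4.png')
hsv=cv2.cvtColor(f,cv2.COLOR_RGB2HSV).astype(int);H,S=hsv[...,0],hsv[...,1]
m=((H>160)|(H<4))&(S>120)&(P[...,2]>.1)
p=P[m];print(len(p),np.median(p[:,2]),cv2.minAreaRect(p[:,:2].astype(np.float32)*1000),s['position'],s['tool_rot'].round(3).tolist())
```

```text
7662 0.11106100971226228 ((527.7254638671875, 126.02732849121094), (98.61547088623047, 213.6949005126953), 4.565440654754639) [0.52518133 0.12469041 0.17871189] [[0.961, -0.277, 0.003], [-0.277, -0.961, 0.002], [0.002, -0.003, -1.0]]
```

View pics/w4.png

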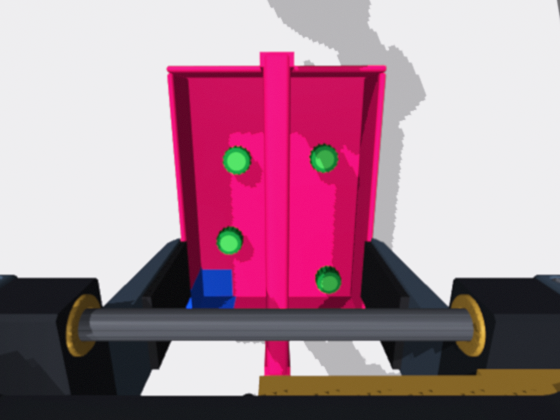

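The bar runs vertically at column 277, midway between the fingers (185 and 370), so it's aligned. All four caps are visible. Next I'll go down onto the bar.

move_arm --moves '[[[0,0,0.025],[0,0,0]],[[0,0,0.045],[0,0,0]],[[0,0,0.05],[0,0,0]],[[0,0,0.045],[0,0,0]],[[0,0,0.02],[0,0,0]]]'

```text
clock: 9.67
position: [0.5293, 0.1253, 0.1055]
tool_rot: [[0.96, -0.28, 0.014], [-0.28, -0.96, 0.003], [0.012, -0.007, -1.0]]
wrist_force: [-0.8, 0.3, 0.1]
opening: 0.0913
```

Run:
```python
from h import *
plan([.525,.1245,.103],down(-.28),3)
```

```text
clk 9.6667 p [0.5293 0.1253 0.1055] F [-0.78  0.27  0.14] op 0.09126660609773954
[[-0.003,0.002,0.002],[-0.0007,-0.0013,-0.0004]],[[-0.003,0.002,0.002],[-0.0007,-0.0013,-0.0004]],[[-0.003,0.002,0.002],[-0.0007,-0.0013,-0.0004]],
```

move_arm --moves '[[[-0.004,0.001,0.004],[-0.0008,-0.0015,0]],[[-0.004,0.001,0.003],[-0.0008,-0.0013,0]],[[-0.002,0,0.001],[-0.0005,-0.001,0]],[[0,0,0],[0,0,0]],[[0,0,0],[0,0,0]]]' --grip 1 --squeeze 45

```text
clock: 10.08
position: [0.525, 0.1258, 0.1024]
tool_rot: [[0.96, -0.281, -0.001], [-0.281, -0.96, 0.0], [-0.001, 0.0, -1.0]]
wrist_force: [-0.2, -1.0, 0.2]
opening: 0.0605
```

move_arm --moves '[[[0,0,0],[0,0,0]],[[0,0,0],[0,0,0]],[[0,0,0],[0,0,0]],[[0,0,0],[0,0,0]],[[0,0,0],[0,0,0]]]'

```text
clock: 10.5
position: [0.5262, 0.126, 0.1044]
tool_rot: [[0.96, -0.281, 0.003], [-0.281, -0.96, 0.0], [0.002, -0.001, -1.0]]
wrist_force: [-0.3, -0.1, -0.1]
opening: 0.0274
```

move_arm --moves '[[[0,0,0],[0,0,0]],[[0,0,0],[0,0,0]],[[0,0,0],[0,0,0]],[[0,0,0],[0,0,0]],[[0,0,0],[0,0,0]]]'

```text
clock: 10.92
position: [0.5263, 0.126, 0.1045]
tool_rot: [[0.96, -0.281, 0.003], [-0.281, -0.96, 0.001], [0.003, -0.001, -1.0]]
wrist_force: [0.2, -0.1, 0.4]
opening: 0.0157
```

Run:
```python
from h import *
s=manip.get_state();print(s['tool_rot'].round(4).tolist(),s['q'].round(3))
plan([.525,.1245,.3],down(-.28),10)
```

```text
[[0.9597, -0.2809, 0.0028], [-0.2809, -0.9597, 0.0005], [0.0025, -0.0013, -1.0]] [0.124 0.541 1.695 0.    0.903 0.409]
clk 10.9167 p [0.5263 0.126  0.1045] F [ 0.18 -0.06  0.44] op 0.015694602272549183
[[-0.000,0.000,-0.049],[-0.0000,-0.0001,-0.0001]],[[-0.000,0.000,-0.049],[-0.0000,-0.0001,-0.0001]],[[-0.000,0.000,-0.049],[-0.0000,-0.0001,-0.0001]],[[-0.000,0.000,-0.049],[-0.0000,-0.0001,-0.0001]],[[-0.000,0.000,-0.049],[-0.0000,-0.0001,-0.0001]],[[-0.000,0.000,-0.049],[-0.0000,-0.0001,-0.0001]],[[-0.000,0.000,-0.049],[-0.0000,-0.0001,-0.0001]],[[-0.000,0.000,-0.049],[-0.0000,-0.0001,-0.0001]],[[-0.000,0.000,-0.049],[-0.0000,-0.0001,-0.0001]],[[-0.000,0.000,-0.049],[-0.0000,-0.0001,-0.0001]],
```

The grip measures 15.7 mm, which matches the 16 mm bar. Lifting gently.

move_arm --moves '[[[0,0,-0.012],[0,0,0]],[[0,0,-0.02],[0,0,0]],[[0,0,-0.03],[0,0,0]],[[0,0,-0.035],[0,0,0]],[[0,0,-0.035],[0,0,0]]]' --squeeze 55

```text
clock: 11.33
position: [0.5236, 0.1256, 0.1578]
tool_rot: [[0.96, -0.281, -0.005], [-0.281, -0.96, -0.0], [-0.004, 0.002, -1.0]]
wrist_force: [1.0, 0.5, -3.7]
opening: 0.0154
```

move_arm --moves '[[[0,0,-0.04],[0,0,0]],[[0,0,-0.04],[0,0,0]],[[0,0,-0.04],[0,0,0]],[[0,0,-0.03],[0,0,0]],[[0,0,-0.015],[0,0,0]]]'

```text
clock: 11.75
position: [0.5231, 0.1256, 0.2312]
tool_rot: [[0.96, -0.281, -0.003], [-0.281, -0.96, -0.0], [-0.003, 0.001, -1.0]]
wrist_force: [-0.1, 0.2, -3.2]
opening: 0.0159
```

Run:
```python
from h import *
f,P,s=snap('wrist','w5.png')
print(s['position'],s['tool_rot'].round(4).tolist(),s['wrist_force'],s['opening'])
f,P,s=snap('scene','s5.png')
cv2.imwrite('pics/s5.png',cv2.resize(cv2.cvtColor(f[100:300,180:430],cv2.COLOR_RGB2BGR),None,fx=3,fy=3))
```

```text
[0.52311698 0.12555106 0.23122255] [[0.9597, -0.281, -0.0034], [-0.281, -0.9597, -0.0003], [-0.0032, 0.0012, -1.0]] [-0.14883278  0.21227959 -3.17774692] 0.015883289098675833
```

View pics/s5.png

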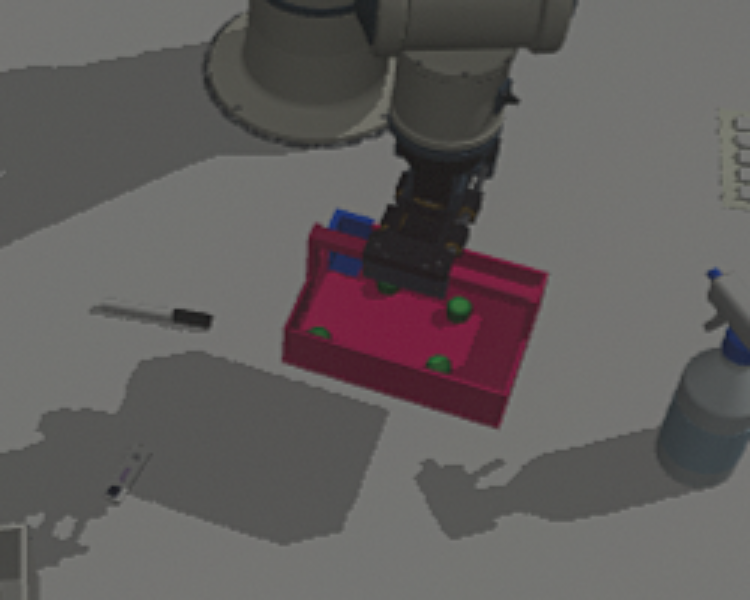

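View pics/w5.png

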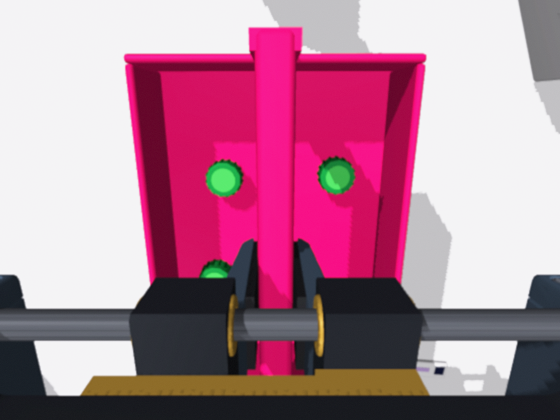

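The lift is clean and level, and all the caps are inside. I'll tilt toward the +y wall first, turning about tool +y, which is the tote's −x.

move_arm --moves '[[[0,0,0],[0,0.008,0]],[[0,0,0],[0,0.012,0]],[[0,0,0],[0,0.012,0]],[[0,0,0],[0,0.012,0]],[[0,0,0],[0,0.012,0]]]'

```text
clock: 12.27
position: [0.5224, 0.1248, 0.2269]
tool_rot: [[0.945, -0.282, 0.165], [-0.277, -0.959, -0.051], [0.173, 0.003, -0.985]]
wrist_force: [0.1, -0.3, -3.2]
opening: 0.0153
```

move_arm --moves '[[[0,0,0],[0,0.012,0]],[[0,0,0],[0,0.012,0]],[[0,0,0],[0,0.008,0]],[[0,0,0],[0,0,0]],[[0,0,0],[0,0,0]]]'

```text
clock: 12.68
position: [0.5178, 0.1247, 0.2222]
tool_rot: [[0.925, -0.28, 0.257], [-0.269, -0.96, -0.081], [0.269, 0.006, -0.963]]
wrist_force: [0.5, -0.7, -2.6]
opening: 0.0158
```

Run:
```python
from h import *
f,P,s=snap('wrist','w6.png')
print(s['position'],s['tool_rot'].round(3).tolist(),s['wrist_force'],s['opening'],s['q'].round(2))
f,P,s=snap('scene','s6.png')
cv2.imwrite('pics/s6.png',cv2.resize(cv2.cvtColor(f[100:300,180:430],cv2.COLOR_RGB2BGR),None,fx=3,fy=3))
```

```text
[0.51784981 0.12469599 0.22219554] [[0.925, -0.28, 0.257], [-0.269, -0.96, -0.081], [0.269, 0.006, -0.963]] [ 0.51853608 -0.70947723 -2.59310152] 0.01580959681554758 [ 0.21  0.29  1.77 -0.18  0.85  0.59]
```

View pics/s6.png

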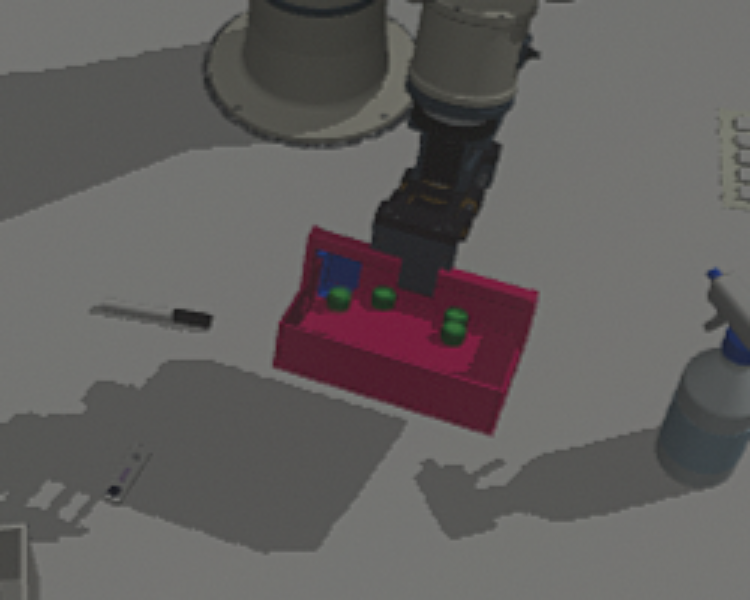

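View pics/w6.png

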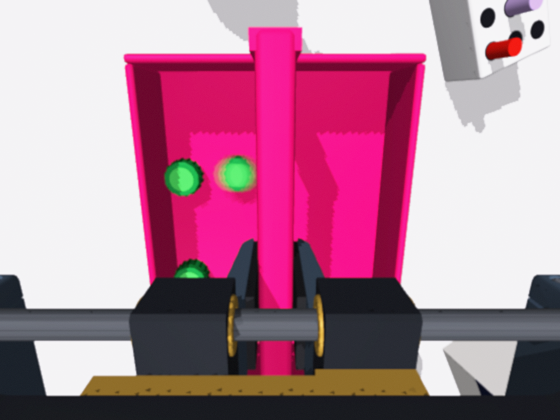

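The caps have slid to the +y wall. Next I'll lower the −x end by turning about tool +x.

move_arm --moves '[[[0,0,0],[0.008,0,0]],[[0,0,0],[0.012,0,0]],[[0,0,0],[0.014,0,0]],[[0,0,0],[0.014,0,0]],[[0,0,0],[0.014,0,0]]]'

```text
clock: 13.2
position: [0.5207, 0.1257, 0.2223]
tool_rot: [[0.926, -0.222, 0.307], [-0.267, -0.957, 0.113], [0.268, -0.187, -0.945]]
wrist_force: [0.5, 0.5, -3.8]
opening: 0.0157
```

move_arm --moves '[[[0,0,0],[0.014,0,0]],[[0,0,0],[0.014,0,0]],[[0,0,0],[0.014,0,0]],[[0,0,0],[0.012,0,0]],[[0,0,0],[0.006,0,0]]]'

```text
clock: 13.62
position: [0.5235, 0.1242, 0.2233]
tool_rot: [[0.924, -0.157, 0.347], [-0.269, -0.915, 0.301], [0.27, -0.372, -0.888]]
wrist_force: [-1.1, 0.2, -3.4]
opening: 0.0154
```

move_arm --moves '[[[0,0,0],[0,0,0]],[[0,0,0],[0,0,0]],[[0,0,0],[0,0,0]],[[0,0,0],[0,0,0]],[[0,0,0],[0,0,0]]]'

```text
clock: 14.03
position: [0.5249, 0.1228, 0.2231]
tool_rot: [[0.924, -0.159, 0.347], [-0.27, -0.915, 0.3], [0.27, -0.371, -0.889]]
wrist_force: [-0.0, -0.3, -3.9]
opening: 0.0158
```

Run:
```python
from h import *
f,P,s=snap('wrist','w7.png')
print(s['position'],s['tool_rot'].round(3).tolist(),s['wrist_force'],s['opening'],s['q'].round(2))
f,P,s=snap('scene','s7.png');np.savez('s7.npz',f=f,P=P)
cv2.imwrite('pics/s7.png',cv2.resize(cv2.cvtColor(f[100:300,180:430],cv2.COLOR_RGB2BGR),None,fx=3,fy=3))
```

```text
[0.52487645 0.12280712 0.22305326] [[0.924, -0.159, 0.347], [-0.27, -0.915, 0.3], [0.27, -0.371, -0.889]] [-2.32749583e-03 -3.20493975e-01 -3.88810594e+00] 0.01583149483761188 [-0.09  0.26  1.91  0.54  0.7  -0.23]
```

View pics/s7.png

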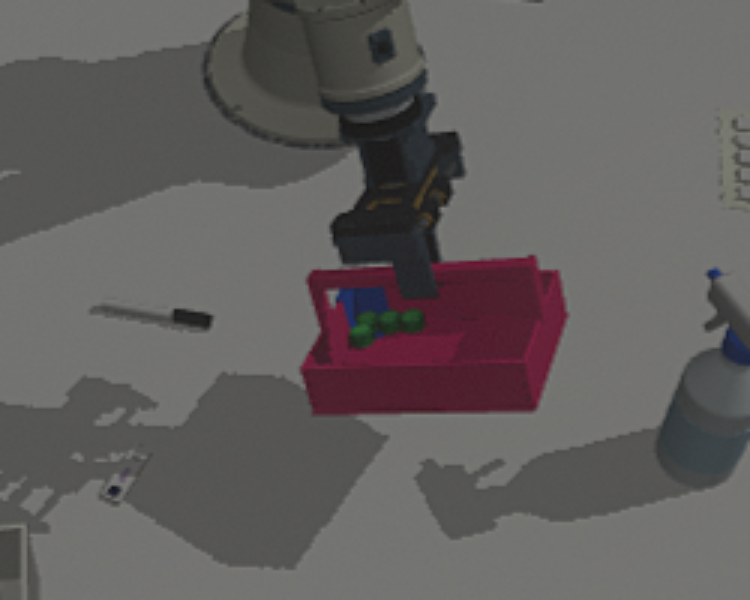

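View pics/w7.png

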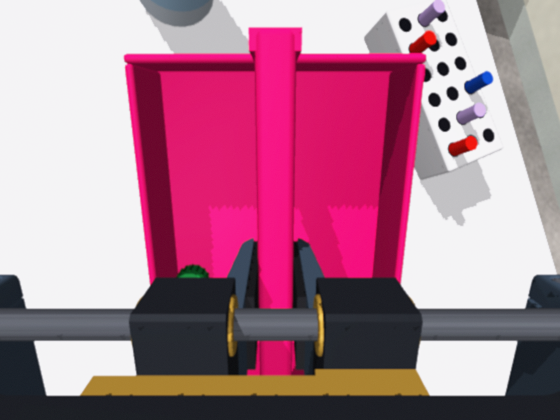

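The caps are clustered in the blue corner. Now I'll measure each cap in the tote frame.

```bash
cat > chk.py <<'E'
from h import *
s=manip.get_state();R=s['tool_rot'];p=s['position']
Rt=np.stack([-R[:,1],-R[:,0],-R[:,2]],1)
o=p-Rt@np.array([0.0,0,.104])
f,P,_=snap('scene','s8.png')
print(s['clock'],'tilt',np.arccos(Rt[2,2]),'corner',o+Rt@[-.105,.075,.005])
Q=(P-o)@Rt
hsv=cv2.cvtColor(f,cv2.COLOR_RGB2HSV).astype(int);H,S=hsv[...,0],hsv[...,1]
g=(H>42)&(H<85)&(S>110)
big=cv2.resize(f[185:245,270:370],None,fx=8,fy=8,interpolation=cv2.INTER_CUBIC);cv2.imwrite('pics/s8.png',cv2.cvtColor(big,cv2.COLOR_RGB2BGR))
q=Q[g];print(len(q),'min',np.nanmin(q,0),'max',np.nanmax(q,0))
top=q[(q[:,2]>.016)];print('far from corner',np.sort(np.hypot(top[:,0]+.105,top[:,1]-.075))[-8:])
pk=((H>160)|(H<4))&(S>120);pk[:170]=0;pk[250:]=0;pk[:,:260]=0;pk[:,390:]=0
q2=Q[pk];print('tote extents',np.nanpercentile(q2,[1,99],axis=0).round(3).tolist())
crit=np.float32(top[:,:2]);_,lab,c=cv2.kmeans(crit,4,None,(3,100,1e-6),20,cv2.KMEANS_PP_CENTERS)
for k in range(4): print(c[k],(lab==k).sum(),np.hypot(c[k][0]+.105,c[k][1]-.075))
E
python3 chk.py
```

```text
14.1333 tilt 0.47656879728725116 corner [0.47312758 0.0768303  0.07590639]
1237 min [-2.37966621  0.02794432 -0.98165534] max [0.69315767 1.95552325 0.80297322]
far from corner [1.73462731 1.73485911 1.73655748 1.73844692 1.83418283 1.86979135
 1.88988827 2.95135123]
tote extents [[-0.108, -0.084, 0.003], [0.111, 0.08, 0.114]]
[-1.3497064   0.74606156] 679 1.4140784
[-0.07794087  0.05296047] 63 0.03489896
[-1.5486597  0.9793538] 134 1.7035284
[-1.4918057  0.7525138] 351 1.5434555
```

View pics/s8.png

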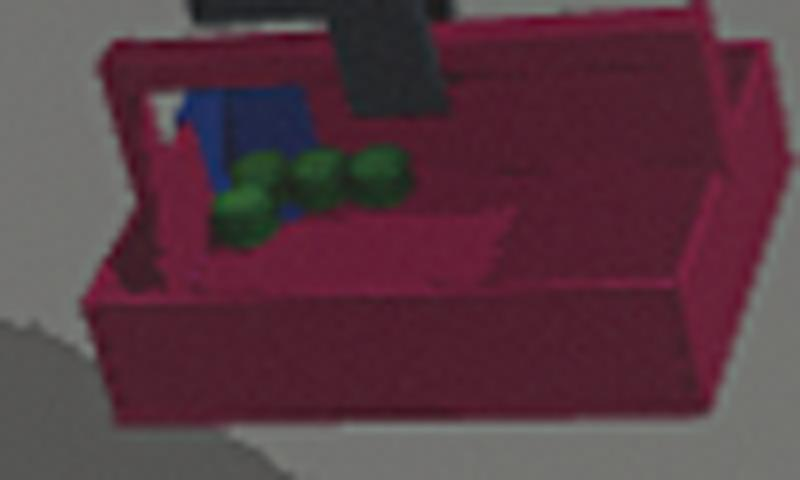

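```bash
sed -i 's/^q=Q\[g\]/g\&=(abs(Q[...,0])<.12)\&(abs(Q[...,1])<.09)\&(Q[...,2]<.05);q=Q[g]/; s/>.016/>.013/' chk.py; python3 chk.py
```

```text
14.1833 tilt 0.476599922153964 corner [0.47307749 0.0767972  0.07589341]
73 min [-0.10542885  0.02845675  0.00996721] max [-0.03745122  0.07276449  0.0252196 ]
far from corner [0.06355112 0.06366221 0.0653407  0.06639888 0.06813301 0.06860986
 0.06935466 0.06972064]
tote extents [[-0.108, -0.083, 0.003], [0.111, 0.08, 0.113]]
[-0.09487054  0.06001945] 15 0.018083774
[-0.04478261  0.06088119] 18 0.061850425
[-0.06838801  0.06053008] 14 0.03936771
[-0.09010281  0.03601466] 23 0.041734673
```

All four caps are within about 62 mm of the corner, against a limit of 95 mm. I'll hold briefly, check again and hand in.

move_arm --moves '[[[0,0,0],[0,0,0]],[[0,0,0],[0,0,0]],[[0,0,0],[0,0,0]],[[0,0,0],[0,0,0]],[[0,0,0],[0,0,0]]]'

```text
clock: 14.65
position: [0.5246, 0.1232, 0.2231]
tool_rot: [[0.924, -0.159, 0.347], [-0.27, -0.915, 0.3], [0.27, -0.371, -0.889]]
wrist_force: [0.0, -0.5, -2.8]
opening: 0.0155
```

```bash
python3 chk.py
python3 - <<'E'
from h import *
s=manip.get_state();print(s['qd'].round(4),s['opening'],s['wrist_force'],s['position'])
order.finish_job()
E
```

```text
14.65 tilt 0.47648225784482545 corner [0.47291869 0.07707286 0.07594913]
74 min [-0.10499297  0.02958834  0.00849543] max [-0.03575186  0.07391455  0.02540758]
far from corner [0.06288378 0.06296437 0.06432589 0.06506503 0.06727885 0.06925431
 0.07078375 0.07226952]
tote extents [[-0.108, -0.083, 0.002], [0.111, 0.08, 0.114]]
[-0.09020817  0.03660361] 22 0.04114707
[-0.04495809  0.06083716] 16 0.06168968
[-0.06870697  0.06045939] 15 0.03909748
[-0.09501724  0.05690707] 18 0.02066421
[-0.0038 -0.0012 -0.0025  0.0005 -0.0005  0.0001] 0.015979667416703074 [ 0.61593832 -0.1071191  -2.72319244] [0.5246068  0.12317222 0.22311597]
the job is handed in; nothing more can be done
```

I put the stray cap into the tote while it stood on the table. I then gripped the bar, lifted the tote and tilted it, first toward the +y wall and then toward the −x end. I handed the job in at about 14.7 s, still holding it up; no verdict came back.

- **Tote:** the last check showed a tilt of 0.477 rad and the blue corner at about 76 mm height. The gripper was closed on the bar at 16 mm with a 55 N squeeze, and the joints were still.
- **Caps:** all four were at rest, about 21, 39, 41 and 62 mm from the blue corner (limit 95 mm).
- **Bystanders:** the cassette, marker and spray looked undisturbed in the last scene picture. The phone was out of that crop and I did not check it again, but the arm never went down near it. I did not measure their final positions.

None of the final checks failed. My first automatic cap measurement after tilting was wrong because it picked up green pixels outside the tote; limiting it to the tote fixed that.

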